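# Seat a printed lamp foot on its key and close the hold-down arm

### The arm

A 6-joint arm with a two-finger parallel gripper is mounted at the origin on the work surface. World frame = base frame: x ahead of the robot, y to its left, z up, the work surface at z = 0. Lengths are in m, angles in rad, forces in N, time in s.
With the tool pointing down it reaches from about 0.35 to 0.975 m from the base axis. Payload 4.9 kg.
Tool frame: the origin (TCP) lies at the very end of the fingers, on their centre line; the grasp point (between the pads) lies ctrl.grip_point_offset behind it (ctrl.grip_point_offset is the distance from the TCP to the grasp point, in m); z points along the fingers, y is the direction in which the jaws open and shut (so a half turn about z gives the same grasp; the last joint's range is limited). The gripper opens to 85 mm and grips with 20 to 120 N. Pads are 22 mm wide; open, the fingers measure 114 mm over their backs; the gripper's body (76 mm by 85 mm) begins 54 mm behind the grasp point. The pads swing forward as they close: fully open they stand 13 mm farther back than shut.
Start: joints at [1.071, 0.053, 1.613, -0, 1.476, -0.119], TCP at [0.232, 0.58, 0.231] pointing down, gripper open.
Joint ranges: [-3.01, 3.01], [-1.01, 2.22], [0.06, 2.58], [-1.02, 4.17], [0.09, 2.62], [-3.14, 3.14]. Speed limits (rad/s): [2.57, 2.57, 3.14, 3.14, 3.14, 3.14].

### API

Orientations are given as a rotation vector (axis times angle).
In Python, from station import ctrl gives the robot as it stands. The module is installed in compiled form; this text tells all that it offers.
- The arm moves only by the shell command python3 -m creep 'ROWS' [FORCE]. ROWS is JSON, a list of rows, each a list of 5 numbers: the closure in counts, from 0 (fully open) to 255 (shut), then the shift along the tool's x, y, z in mm, then the turn about the tool's z in rad. A call has 1 to 12 rows; each row is the pose to reach, as a shift and turn from the pose commanded when the call began, along the tool's axes at that moment; what a row does not reach only later rows make up. A row lasts 1/12 s, in which the tool goes at most 41.7 mm and 7.16 degrees, less where a joint would pass 70% of its speed; a pose out of reach is approached as far as the arm can. A call with a gripper value outside its range is refused whole. The fingers move at their own pace and stop on an object; FORCE is the grip in N (left out, the last holds). Time passes only in rows, so rows that repeat a pose let the fingers close. It gives the time, the measured TCP pose, the force and the opening at its end, in the units of the state.
- ctrl.get_obs(): the state, without advancing time (a new reading comes with each control period).
- ctrl.get_image(name): name is "scene" or "top"; returns the picture (400x640x3 uint8, red, green, blue); there is no depth.
- ctrl.calibration(name): a dict with "fx", "fy", "cx", "cy" (pixels), "k1" (the pictures are not rectified: a ray, as slopes to the right and down, at radius r is drawn at 1 + k1 r^2 times it, then the intrinsics apply), "R" (3x3) and "t" (3): a world point X has camera coordinates R X + t. Camera axes: x right, y down, z forward; pixel columns grow to the right and rows downward; lengths in m; the calibration is good to about 2 mm. A picture is of the moment at which its call begins. calibration takes no time and is no camera call.
- ctrl.finish_job(): hands the job in, once; it reports no verdict.
Trained networks look in the newest picture that a camera, given by its name, has taken for a name from the list of things; names that differ only in an ending like _2 or _b are one class to them, and where a whole thing is asked for, a point or a joint stands for the part that bears it (a point fixed in the world has none). Each returns a list of dicts, best first, with "conf" (0 to 1); they miss things now and then, are a little off and sometimes report something else, mostly with a low value. They report only what shows in the picture. A call takes as long as a camera call.
- ctrl.boxes_of(camera, label): "rect" ([left, top, width, height] in pixels, round what is visible of it).
- ctrl.outline_of(camera, label): "mask" (400x640 bool, what is visible of it) and "rect" ([left, top, width, height] in pixels, round what is visible of it).
The state is a dict: "t": time; "q": joint angles; "dq": joint speeds; "effort": joint torques, N m; "tool_pos": TCP position; "tool_rot": TCP orientation; "contact_force": force on the tool from outside, world axes, zero at the start; "wrist_torque": the same for the moment, N m; "opening": finger opening in m.
Only numpy, scipy, OpenCV 4.12 (cv2) and the standard library are available. Lean on these libraries where they do the work, as an engineer would, in place of code of your own. Each camera call takes 0.05 s, during which the arm holds its last target. There are 200 camera calls.

### The job

Put the loose grey-and-blue printed lamp foot into the round nest of the blue insert fixture, slots down, turning it gently until its slots drop over the orange key and then pressing it fully home against the stiff ejector plate, without pressing hard enough to crack it. Only once it sits fully down, close the red hold-down arm over it all the way, without using the arm to squeeze the foot down, and leave the foot seated and everything else where it is.

Things in the scene. Friction and masses are not known exactly. Their poses are not given: they have to be found in the camera images.
- foot: Loose printed lamp foot, about 140 g, upright. Origin: centre of its underside, z up its axis. From below: 0-10 mm four square studs (outer corners on a 51 mm circle) with a cross of two open slots between them; 10-24 mm grey disc, 50 mm diameter; 24-55 mm round pale blue neck, 40 mm diameter. It cracks if pressed into the fixture with over 35 N, or if the arm bears on it with over 5 N.
- neck (a point): Point on the foot's axis 42 mm above its underside, where to grip the round neck.
- slots (a point): Point on the foot's axis at its underside: the two crossing slots run along its x and y axes, 9 mm wide and 10 mm deep, so the foot fits the key in four directions, 90 degrees apart.
- fixture: Fixed insert fixture: base plate 180 x 110 x 12 mm, on it a blue block 92 x 92 mm, top at 31 mm. Origin: on the axis of the round nest, at bench height; z up; +x points from the nest to the arm's hinge.
- nest (a point): Centre of the nest's mouth, 31 mm above the bench: a round hole of 55 mm diameter with a chamfered rim, 19 mm deep down to the base plate; it holds the key and the ejector plate.
- key_top (a point): Centre of the top of the orange key bar in the nest, 23 mm above the bench: 36 mm long, 6 mm wide, fixed at an angle about the vertical that differs in each run and is NOT measured (this point's axes are the fixture's). A foot that does not match it stands on it, underside at 23 mm; turned to within about 4 degrees of a match it can drop. A quarter turn always passes a match.
- seat (a point): Centre of the foot's underside when fully home, 15 mm above the bench (foot's top then at 70 mm). The steel ejector plate, 51 mm across, stands 3 to 4 mm above this at first and holds the foot up; it moves down stiffly, at a steady load of about 7 N without spring, to a hard stop, and stays down by itself.
- clamp (a joint): Hinge of the red hold-down arm, rad: 0 closed (level over the nest, at its stop), grows as it opens up and away from the nest, to 1.95. Stiff (about 0.25 N m), stays where left. The arm is 24 mm wide, 10 mm thick; closed, its rubber pad over the nest's axis clears a fully seated foot by about 1 mm.
- hinge_pin (a point): Point on the arm's hinge axis (parallel to the fixture's y axis), mid-width, 85 mm from the nest's axis along the fixture's +x and 77 mm above the bench; does not move with the arm.
- handle (a point): Centre of the arm's steel cross bar: round, 12 mm diameter, 120 mm long, parallel to the hinge axis, 143 mm from it; moves with the arm. It can be pinched on either side of the arm, 38 mm from its middle, or pushed. Closed, it is 77 mm above the bench, 58 mm from the nest's axis on the side away from the hinge.
- shade: Pale blue ribbed printed shade, 96 mm across, 115 mm high, loose; origin at the centre of its underside. To be left alone.
- spool: Filament spool lying flat, 120 mm across, 44 mm high, loose; origin at the centre of its underside. To be left alone.
- jar: Small closed jar of inserts, 48 mm across, 55 mm high, loose; origin at the centre of its underside. To be left alone.
- driver: Screwdriver with orange handle, 160 mm long, lying loose along its x axis. To be left alone.

How it is judged:
By the outcome, as a careful person would: the job done as asked, in the order asked, and still so for the second after the job is handed in, with the robot touching nothing.
It also fails if it takes over 72 s, if anything falls off the work surface, if the arm or the gripper's body presses on something with over 40 N, if the wrist force passes 120 N, or if a joint passes its speed limit or range.

## Working session

There is one attempt and no reset: what is moved stays moved. The work goes in short steps, Python scripts to look and compute and a shell command to move; the robot and the scene stay as the last step left them, time stands still between calls to the robot, and variables do not carry over. Pictures are saved under pics/ and viewed, about 8 in all and at most 12, crops included, and the job is handed in when it is done.

```bash
mkdir -p pics; cat > h.py <<'E'
import numpy as np, cv2
from station import ctrl
from scipy.spatial.transform import Rotation as Ro
def ray(cam,u,v):
    c=ctrl.calibration(cam); R=np.array(c["R"]);t=np.array(c["t"])
    d=np.array([(u-c["cx"])/c["fx"],(v-c["cy"])/c["fy"]]); s=d.copy()
    for _ in range(20): s=d/(1+c["k1"]*(s@s))
    return -R.T@t, R.T@np.array([s[0],s[1],1])
def onz(cam,u,v,z):
    o,d=ray(cam,u,v); return o+d*(z-o[2])/d[2]
def proj(cam,X):
    c=ctrl.calibration(cam); p=np.array(c["R"])@np.array(X)+np.array(c["t"]); s=p[:2]/p[2]; s=s*(1+c["k1"]*(s@s))
    return np.array([c["fx"]*s[0]+c["cx"],c["fy"]*s[1]+c["cy"]])
def save(cam,name,crop=None,k=1):
    im=ctrl.get_image(cam)
    if crop: x,y,w,h=crop; im=im[y:y+h,x:x+w]
    im=cv2.resize(im,None,fx=k,fy=k,interpolation=cv2.INTER_CUBIC)
    cv2.imwrite("pics/"+name,im[:,:,::-1])
def delta(X,tool_rot=None):
    "shift in tool axes (mm) from TCP to world X"
    o=ctrl.get_obs(); return Ro.from_rotvec(o["tool_rot"]).inv().apply(np.array(X)-o["tool_pos"])*1000
E
python3 - <<'E'
from h import *
a=ctrl.get_image("top");b=ctrl.get_image("scene")
cv2.imwrite("pics/top0.png",a[:,:,::-1]);cv2.imwrite("pics/scene0.png",b[:,:,::-1])
o=ctrl.get_obs();print(o,ctrl.grip_point_offset)
print(Ro.from_rotvec(o["tool_rot"]).as_matrix().round(3))
for c in("top","scene"):
    o_,d=ray(c,320,200);print(c,o_,d)
    for l in("foot","fixture","handle","clamp","shade","spool","jar","driver"):
        print(l,[(r["rect"],round(r["conf"],2)) for r in ctrl.boxes_of(c,l)[:2]])
E
```

```text
{'t': 0.1, 'q': array([ 1.07098603e+00,  5.33229088e-02,  1.61415221e+00, -1.22635584e-05,
        1.47600891e+00, -1.19029004e-01]), 'dq': array([ 0.0024212 ,  0.00024964, -0.00328724,  0.00143903, -0.00211325,
        0.00016174]), 'effort': array([ 4.47018056e-05, -3.94903314e+01, -3.71364427e+01, -1.21089074e-04,
        3.94122937e-03,  1.00517823e-06]), 'tool_pos': array([0.23202581, 0.57972717, 0.23016876]), 'tool_rot': array([-5.94413990e-01, -3.08427026e+00,  2.83520731e-03]), 'contact_force': array([0.31218128, 0.03368181, 0.82530899]), 'wrist_torque': array([-0.01150374,  0.01182943,  0.01413421]), 'opening': 0.08528217201444188} 0.0187
[[-0.928  0.372 -0.001]
 [ 0.372  0.928 -0.002]
 [ 0.    -0.002 -1.   ]]
top [0.3875662  0.03375327 1.04555808] [ 0.15281769 -0.0294661  -0.98785248]
foot [([414.7, 205.3, 14.6, 23.3], 0.52)]
fixture [([225.5, 139.9, 75.5, 102.2], 0.72), ([434.5, 132.4, 43.9, 44.8], 0.43)]
handle [([224.3, 143.0, 52.8, 40.1], 0.94), ([229.2, 140.7, 73.8, 102.7], 0.61)]
clamp [([227.7, 140.1, 50.7, 41.3], 0.86)]
shade [([153.0, 234.5, 40.9, 37.3], 0.8), ([228.4, 139.6, 71.7, 105.0], 0.74)]
spool [([433.4, 132.9, 45.1, 47.9], 0.81), ([317.0, 234.2, 33.4, 56.7], 0.24)]
jar [([351.3, 137.4, 18.6, 16.2], 0.63)]
driver [([330.0, 234.0, 19.3, 33.5], 0.58), ([225.9, 142.3, 52.7, 40.9], 0.47)]
scene [ 1.25080534 -0.14858793  0.6384865 ] [-0.75846031  0.18362709 -0.62559827]
foot [([186.3, 207.4, 22.2, 27.8], 0.92), ([372.2, 143.4, 46.2, 52.5], 0.21)]
fixture [([328.0, 145.1, 89.1, 88.9], 0.56)]
handle [([368.1, 143.0, 52.0, 49.9], 0.92)]
clamp [([366.2, 146.7, 49.9, 48.4], 0.77), ([105.8, 255.8, 67.0, 61.9], 0.34)]
shade [([413.3, 126.1, 40.3, 44.5], 0.69)]
spool []
jar [([270.9, 252.5, 21.8, 33.5], 0.83)]
driver [([270.6, 176.0, 18.5, 20.5], 0.6), ([106.0, 254.9, 68.7, 62.3], 0.57)]
```

```bash
python3 - <<'E'
import cv2
a=cv2.imread("pics/top0.png")[120:300,140:490];b=cv2.imread("pics/scene0.png")[110:270,150:470]
a=cv2.resize(a,None,fx=2.28,fy=2.28,interpolation=cv2.INTER_CUBIC);cv2.imwrite("pics/t1.png",a)
b=cv2.resize(b,None,fx=2.5,fy=2.5,interpolation=cv2.INTER_CUBIC);cv2.imwrite("pics/s1.png",b)
E
```

```text
(no output)
```

View pics/t1.png

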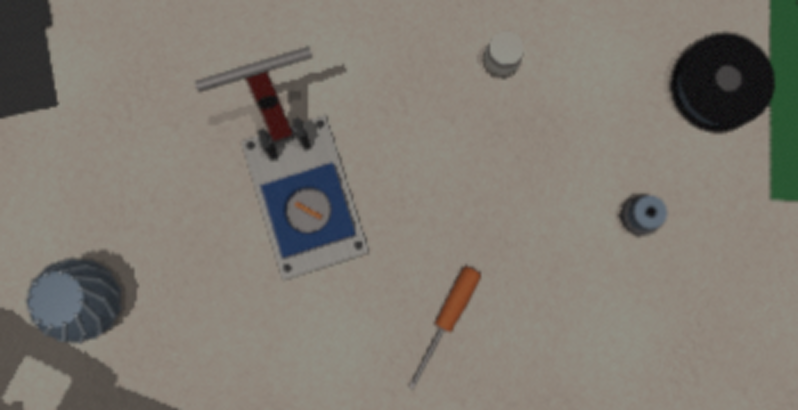

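View pics/s1.png

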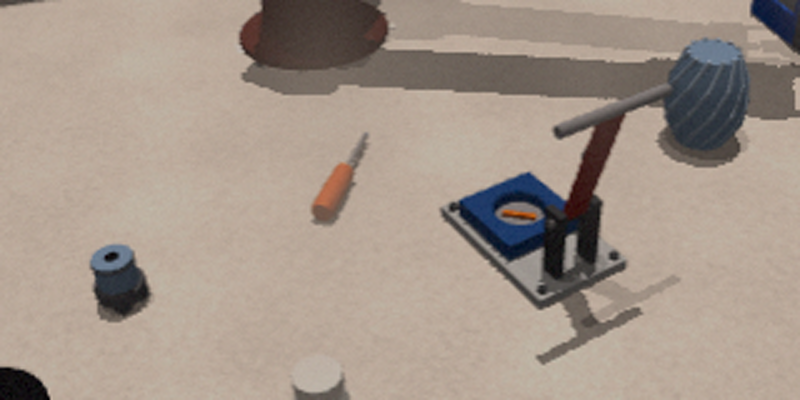

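The top view shows the nest at crop (308,211) with the orange key visible at an angle, the fixture hinge up-left of it, and the arm open. The foot is at (648,213), driver, jar, spool and shade stand apart. The scene view shows the foot upright at (118,275). Now measuring by colour segmentation.

```bash
cat >> h.py <<'E'
def blob(im,cond,box):
    m=np.zeros(im.shape[:2],np.uint8); x,y,w,h=box; m[y:y+h,x:x+w]=cond(im.astype(int))[y:y+h,x:x+w]
    return m
E
python3 - <<'E'
from h import *
a=cv2.imread("pics/top0.png")[:,:,::-1]; s=cv2.imread("pics/scene0.png")[:,:,::-1]
# block: blue
m=blob(a,lambda i:(i[...,2]>i[...,0]*1.6)&(i[...,2]-i[...,0]>25),(245,180,65,65))
c,_=cv2.findContours(m,0,1);c=max(c,key=cv2.contourArea)
P=np.array([onz("top",u,v,.031)[:2] for u,v in c[:,0]]);
r=cv2.minAreaRect((P*1000).astype(np.float32));print("block mm",r)
hull=cv2.convexHull(c); hole=cv2.fillConvexPoly(np.zeros_like(m),hull,1)&(1-m)
print("px hole",hole.sum())
cnts,_=cv2.findContours(1-m,1,2)
best=None
for k in cnts:
    if 100<cv2.contourArea(k)<2000:
        (u,v),_,_=cv2.fitEllipse(k); print("hole ell",u,v,cv2.fitEllipse(k),onz("top",u,v,.031))
for nm,im,box in(("top",a,(260,195,35,35)),("scene",s,(340,185,30,25))):
    m=blob(im,lambda i:(i[...,0]>i[...,2]*1.8)&(i[...,0]-i[...,2]>50)&(i[...,0]>100),box)
    v,u=np.nonzero(m);P=np.array([onz(nm,x,y,.023)[:2] for x,y in zip(u,v)])
    C=P.mean(0);w,V=np.linalg.eigh(np.cov((P-C).T));d=V[:,1]
    print("key",nm,len(u),C,np.degrees(np.arctan2(d[1],d[0])),np.sqrt(w*12))
# foot
for cam in("top","scene"):
    r=max(ctrl.outline_of(cam,"foot"),key=lambda r:r["conf"]);ctrl
    print(cam,r["rect"],r["conf"]); cv2.imwrite("pics/m_%s.png"%cam,r["mask"]*255)
im=a.astype(int)
g=im[200:235,405:440].sum(2); 
sub=cv2.getRectSubPix(np.ascontiguousarray(a),(40,40),(423,214))
cv2.imwrite("pics/f.png",np.hstack([cv2.resize(a[195:235,400:450],None,fx=8,fy=8,interpolation=0),cv2.resize(s[195:240,175:220],(320,320),interpolation=0)])[:,:,::-1])
E
```

```text
block mm ((515.6781005859375, 127.91441345214844), (89.66374969482422, 89.3314208984375), 16.422035217285156)
px hole 374
hole ell 274.7098083496094 211.74684143066406 ((274.7098083496094, 211.74684143066406), (19.398807525634766, 19.875165939331055), 52.97087478637695) [0.51504176 0.12802147 0.031     ]
hole ell 274.754638671875 211.62655639648438 ((274.754638671875, 211.62655639648438), (38.77989959716797, 40.09558868408203), 53.40171432495117) [0.51536943 0.12789631 0.031     ]
key top 22 [0.51545541 0.12797916] 58.96378721836733 [0.00489042 0.03562924]
key scene 24 [0.5138156  0.13080745] 61.48094049068269 [0.00729331 0.03865296]
top [414.6, 205.4, 17.5, 20.3] 0.49
scene [184.9, 206.5, 25.1, 28.7] 0.79[ WARN:0@0.865] global loadsave.cpp:1063 imwrite_ Unsupported depth image for selected encoder is fallbacked to CV_8U.
```

View pics/f.png

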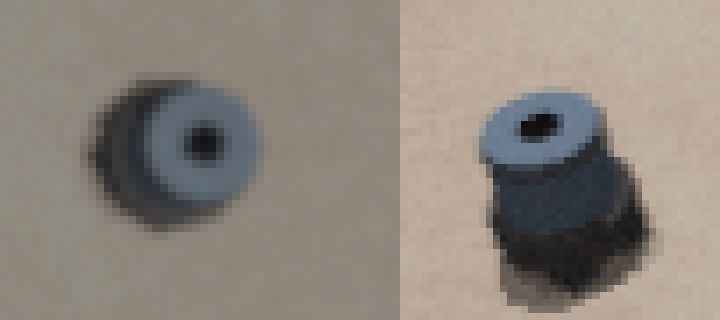

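```bash
python3 - <<'E'
from h import *
o1,d1=ray("top",425.3-.1,212.9);o2,d2=ray("scene",194.6,213)
print("foot top z.055",onz("top",425.2,212.9,.055),onz("scene",194.6,213,.055))
A=np.c_[d1,-d2];s=np.linalg.lstsq(A,o2-o1,rcond=None)[0];print("tri",o1+s[0]*d1,o2+s[1]*d2)
N=np.array([.5153,.128,0])
for yaw in (16.42,106.42,-73.58,196.42):
    y=np.radians(yaw);h=N+.085*np.array([np.cos(y),np.sin(y),0])+[0,0,.077]
    print(yaw,(proj("top",h)-[140,120])*2.28,(proj("scene",h)-[150,110])*2.5)
y=np.radians(16.42);X=np.array([np.cos(y),np.sin(y),0])
for a in (1.3,1.5,1.6,1.7,1.8,1.9):
    p=N+X*(.085-.143*np.cos(a))+[0,0,.077+.143*np.sin(a)]
    print(a,p,(proj("top",p)-[140,120])*2.28,(proj("scene",p)-[150,110])*2.5)
for n,b in(("spool",(456,156)),("jar",(360.5,145)),("shade",(173,253)),("driver",(334,255))): print(n,onz("top",*b,.04))
E
```

```text
foot top z.055 [ 0.49861148 -0.27951307  0.055     ] [ 0.50031397 -0.27638471  0.055     ]
tri [ 0.49863763 -0.27958685  0.05476671] [ 0.49884287 -0.27663522  0.05385626]
16.42 [282.07097189 134.7354119 ] [569.62325589 214.70975651]
106.42 [231.86848016 226.67593259] [582.81089713 145.30171432]
-73.58 [374.21724172 181.60101511] [446.61269981 200.34497014]
196.42 [325.31398369 275.07675196] [470.58228186 133.71560906]
1.3 [0.56014108 0.14121446 0.21478882] [276.02495985 141.69803998] [552.09034135  71.16907718]
1.5 [0.58713044 0.1491681  0.21964178] [267.32254855 114.24234678] [572.24416794  79.5582833 ]
1.6 [0.60083854 0.15320781 0.21993903] [263.22360428 100.8338613 ] [582.72001116  86.19473292]
1.7 [0.61450662 0.15723573 0.21880807] [259.37405509  87.90622127] [593.28949146  94.42851179]
1.8 [0.62799812 0.16121161 0.21626021] [255.8274906  75.6453492] [603.8100544  104.19923639]
1.9 [0.64117822 0.16509573 0.21232091] [252.63001182  64.21912527] [614.13178791 115.4147171 ]
spool [ 0.6600627  -0.38557403  0.04      ]
jar [ 0.69659892 -0.11431944  0.04      ]
shade [0.40963642 0.39935343 0.04      ]
driver [ 0.39370951 -0.02945428  0.04      ]
```

```bash
python3 -c "
from h import *
print(delta([.4990,-.278,.12]))"
```

```text
[-566.59760783 -697.58841941  111.30601049]
```

```bash
python3 -m creep '[[0,-566,-697,0,0],[0,-566,-697,0,0],[0,-566,-697,0,0],[0,-566,-697,0,0],[0,-566,-697,0,0],[0,-566,-697,0,0],[0,-566,-697,0,0],[0,-566,-697,0,0],[0,-566,-697,0,0],[0,-566,-697,0,0],[0,-566,-697,0,0],[0,-566,-697,0,0]]' 30; python3 -c "
from h import *
print(delta([.4990,-.278,.12]))"
```

```text
t: 2.0
tool_pos: [0.3808, 0.1008, 0.2317]
tool_rot: [0.594, 3.083, 0.001]
contact_force: [0.9, 0.3, -0.5]
opening: 0.0852
[-250.28647368 -307.93539383  111.88501027]
```

```bash
python3 -m creep '[[0,-250,-308,0,0],[0,-250,-308,0,0],[0,-250,-308,0,0],[0,-250,-308,0,0],[0,-250,-308,0,0],[0,-250,-308,0,0],[0,-250,-308,0,0],[0,-250,-308,0,0],[0,-250,-308,0,0],[0,-250,-308,100,0],[0,-250,-308,100,0],[0,-250,-308,100,0]]'; python3 -c "
from h import *
print(delta([.4990,-.278,.028]))"
```

```text
t: 3.0
tool_pos: [0.4962, -0.2762, 0.1261]
tool_rot: [-0.596, -3.078, -0.004]
contact_force: [0.5, 1.1, -1.1]
opening: 0.0854
[-3.90595176 -0.72767739 98.04370346]
```

```bash
python3 -m creep '[[0,0,0,20,0],[0,0,0,40,0],[0,0,0,40,0],[0,0,0,40,0]]'; python3 -c "
from h import *
print(delta([.4990,-.278,.028]))
for c in('top','scene'): cv2.imwrite('pics/a_%s.png'%c,ctrl.get_image(c)[:,:,::-1])
a=cv2.imread('pics/a_top.png')[180:250,375:475];b=cv2.imread('pics/a_scene.png')[160:260,130:250]
cv2.imwrite('pics/a.png',np.hstack([cv2.resize(a,(400,280)),cv2.resize(b,(336,280))]))"
```

```text
t: 3.33
tool_pos: [0.4975, -0.2756, 0.0902]
tool_rot: [-0.594, -3.082, -0.002]
contact_force: [0.9, -0.2, 0.1]
opening: 0.0856
[-2.48088    -1.70972763 62.23279882]
```

View pics/a.png

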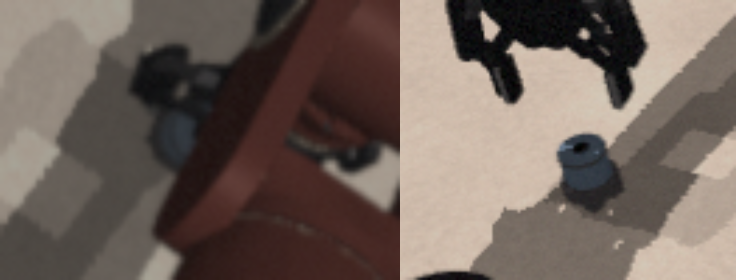

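The scene view shows the foot at about (585,165), below and between the open fingers. Descending with the small correction.

```bash
python3 -m creep '[[0,-2.5,-1.7,30,0],[0,-2.5,-1.7,50,0],[0,-2.5,-1.7,62,0],[0,-2.5,-1.7,62,0],[0,-2.5,-1.7,62,0],[90,-2.5,-1.7,62,0],[140,-2.5,-1.7,62,0],[200,-2.5,-1.7,62,0],[255,-2.5,-1.7,62,0],[255,-2.5,-1.7,62,0],[255,-2.5,-1.7,62,0],[255,-2.5,-1.7,62,0]]' 35
```

```text
t: 4.43
tool_pos: [0.5008, -0.2791, 0.0307]
tool_rot: [0.594, 3.083, -0.001]
contact_force: [-0.7, 0.4, 6.3]
opening: 0.0389
```

```bash
python3 -m creep '[[255,0,0,0,0],[255,0,0,-20,0],[255,0,0,-50,0],[255,0,0,-90,0],[255,0,0,-90,0],[255,0,0,-90,0]]'; python3 -c "
from h import *
print(ctrl.get_obs()['contact_force'],ctrl.get_obs()['tool_pos'])
for c in('top','scene'): cv2.imwrite('pics/b_%s.png'%c,ctrl.get_image(c)[:,:,::-1])
p=proj('scene',[.5,-.278,.1]).astype(int);print(p)
b=cv2.imread('pics/b_scene.png')[p[1]-50:p[1]+50,p[0]-50:p[0]+50]
cv2.imwrite('pics/b.png',cv2.resize(b,(600,600),interpolation=2))"
```

```text
t: 4.93
tool_pos: [0.5015, -0.2798, 0.1224]
tool_rot: [0.593, 3.08, -0.004]
contact_force: [-0.2, 0.6, -1.6]
opening: 0.0387
[-0.22743725  0.60510514 -1.58249682] [ 0.50152101 -0.2798204   0.12235072]
[189 198]
```

View pics/b.png

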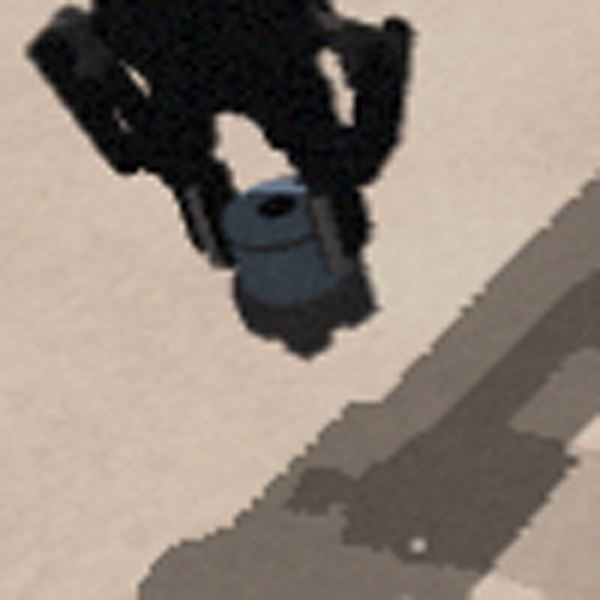

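The foot is held upright; its top hole is at (275,205) in the crop, and one stud corner shows as the lowest tip at (308,355). I'll estimate foot axis and slot yaw from these.

```bash
python3 - <<'E'
from h import *
o=ctrl.get_obs();zb=o["tool_pos"][2]-.0307
pt=lambda x,y,z:onz("scene",x/6+139,y/6+148,z)
c=pt(275,206,zb+.055);t=pt(308,355,zb)
d=(t-c)[:2]*1000;print("axis",c,"tool",o["tool_pos"],"tip r",np.hypot(*d),"yaw",np.degrees(np.arctan2(d[1],d[0])))
print("slots yaw mod90",(np.degrees(np.arctan2(d[1],d[0]))-45)%90)
N=np.array([.5153,.128]);
print(delta([.5150,.1285,.15]), delta([.5150,.1285,.062]))
E
```

```text
axis [ 0.49519835 -0.27740565  0.14234864] tool [ 0.49916489 -0.27807637  0.11804864] tip r 22.269509345631665 yaw -3.0300737704569665
slots yaw mod90 41.969926229543034
[136.46566359 383.35443777 -31.5036467 ] [136.28909876 383.31450158  56.49616711]
```

```bash
python3 -m creep '[[255,136,383,0,0],[255,136,383,0,0],[255,136,383,0,0],[255,136,383,0,0],[255,136,383,0,0],[255,136,383,0,0],[255,136,383,0,0],[255,136,383,0,0],[255,136,383,0,0],[255,136,383,0,0],[255,136,383,0,0],[255,136,383,0,0]]'; python3 -m creep '[[255,0,0,0,0],[255,0,0,0,0],[255,0,0,0,0]]'; python3 - <<'E'
from h import *
print(ctrl.get_obs()["contact_force"],delta([.5150,.1285,.062]))
for c in('top','scene'): cv2.imwrite('pics/c_%s.png'%c,ctrl.get_image(c)[:,:,::-1])
p=proj('scene',[.515,.128,.06]).astype(int);q=proj('top',[.515,.128,.06]).astype(int);print(p,q)
b=cv2.imread('pics/c_scene.png')[p[1]-35:p[1]+35,p[0]-40:p[0]+40];a=cv2.imread('pics/c_top.png')[q[1]-35:q[1]+35,q[0]-40:q[0]+40]
cv2.imwrite('pics/c.png',np.vstack([cv2.resize(b,(640,560),interpolation=2)]))
print(p-[40,35])
E
```

```text
t: 6.03
tool_pos: [0.5141, 0.1288, 0.1166]
tool_rot: [-0.588, -3.081, 0.003]
contact_force: [-0.1, -0.7, -2.4]
opening: 0.0389
t: 6.28
tool_pos: [0.5157, 0.1263, 0.1185]
tool_rot: [-0.597, -3.083, 0.001]
contact_force: [0.3, 0.9, -1.8]
opening: 0.0388
[ 0.33553039  0.94334826 -1.82133219] [ 1.41793355  1.86524013 56.5399292 ]
[356 184] [273 210]
[316 149]
```

View pics/c.png

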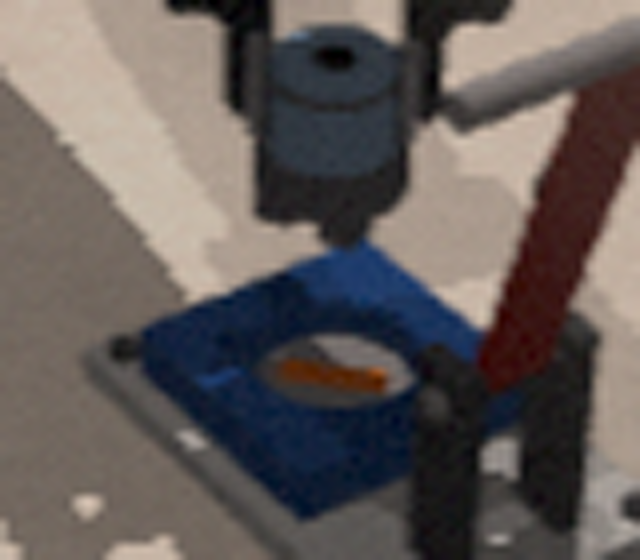

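The foot's top hole is at crop (333,55), above the nest mouth at about (338,371). A front stud corner is near (347,243), and the key shows clearly from (280,368) to (388,382). Comparing in one camera.

```bash
python3 - <<'E'
from h import *
o=ctrl.get_obs();zb=o["tool_pos"][2]-.0307
pt=lambda x,y,z:onz("scene",x/8+316,y/8+149,z)
c=pt(333,56,zb+.055);n=pt(338,371,.031);t=pt(347,243,zb)
print(o["tool_pos"],"axis",c,"nest",n)
d=(t-c)[:2];print("tip r",np.hypot(*d),"slotyaw",(np.degrees(np.arctan2(d[1],d[0]))-45)%90)
# predicted silhouettes for yaw
im=cv2.imread("pics/c_scene.png")
k1,k2=pt(280,368,.023),pt(388,382,.023);e=k1-k2;print("key yaw",np.degrees(np.arctan2(e[1],e[0])),np.hypot(e[0],e[1]))
for dz in(-.004,0,.004):
  for yaw in (20,30,40,50,60,70):
    C=[(c[0]+.0255*np.cos(np.radians(yaw+45+90*k)),c[1]+.0255*np.sin(np.radians(yaw+45+90*k)),zb+dz) for k in range(4)]
    print(dz,yaw,[tuple(((proj("scene",p)-[316,149])*8).astype(int)) for p in C])
E
```

```text
[0.51603317 0.1263894  0.11905897] axis [0.51336385 0.12879117 0.14335897] nest [0.5259104  0.12927354 0.031     ]
tip r 0.021349466757865067 slotyaw 41.176450842553095
key yaw -119.64011411433484 0.03581991040233972
-0.004 20 [(np.int64(408), np.int64(220)), (np.int64(335), np.int64(169)), (np.int64(247), np.int64(209)), (np.int64(320), np.int64(262))]
-0.004 30 [(np.int64(408), np.int64(212)), (np.int64(321), np.int64(169)), (np.int64(247), np.int64(217)), (np.int64(334), np.int64(262))]
-0.004 40 [(np.int64(405), np.int64(204)), (np.int64(307), np.int64(170)), (np.int64(249), np.int64(225)), (np.int64(348), np.int64(261))]
-0.004 50 [(np.int64(400), np.int64(197)), (np.int64(294), np.int64(172)), (np.int64(253), np.int64(233)), (np.int64(362), np.int64(258))]
-0.004 60 [(np.int64(393), np.int64(190)), (np.int64(282), np.int64(176)), (np.int64(260), np.int64(240)), (np.int64(374), np.int64(254))]
-0.004 70 [(np.int64(384), np.int64(183)), (np.int64(272), np.int64(181)), (np.int64(269), np.int64(247)), (np.int64(385), np.int64(249))]
0 20 [(np.int64(409), np.int64(210)), (np.int64(3
[... 882 characters left out ...]
t64(241))]
0.004 30 [(np.int64(409), np.int64(191)), (np.int64(322), np.int64(148)), (np.int64(247), np.int64(196)), (np.int64(335), np.int64(241))]
0.004 40 [(np.int64(407), np.int64(183)), (np.int64(308), np.int64(149)), (np.int64(249), np.int64(204)), (np.int64(349), np.int64(240))]
0.004 50 [(np.int64(402), np.int64(176)), (np.int64(295), np.int64(152)), (np.int64(254), np.int64(212)), (np.int64(363), np.int64(237))]
0.004 60 [(np.int64(394), np.int64(169)), (np.int64(283), np.int64(155)), (np.int64(260), np.int64(219)), (np.int64(375), np.int64(233))]
0.004 70 [(np.int64(385), np.int64(163)), (np.int64(272), np.int64(160)), (np.int64(269), np.int64(226)), (np.int64(386), np.int64(228))]
```

```bash
python3 -m creep '[[255,1.1,1.3,20,-0.1],[255,1.1,1.3,40,-0.2],[255,1.1,1.3,50,-0.2],[255,1.1,1.3,50,-0.2],[255,1.1,1.3,50,-0.2],[255,1.1,1.3,50,-0.2]]';python3 -m creep '[[255,0,0,3,0],[255,0,0,6,0],[255,0,0,9,0],[255,0,0,11,0],[255,0,0,11,0],[255,0,0,11,0]]'
```

```text
t: 6.88
tool_pos: [0.5164, 0.129, 0.0704]
tool_rot: [0.286, 3.127, 0.001]
contact_force: [0.7, 1.1, -0.7]
opening: 0.0387
t: 7.38
tool_pos: [0.5153, 0.1291, 0.0581]
tool_rot: [-0.284, -3.128, 0.0]
contact_force: [-0.2, 0.5, -2.1]
opening: 0.0386
```

```bash
python3 -m creep '[[255,0,0,1,0],[255,0,0,2,0],[255,0,0,3,0],[255,0,0,3,0],[255,0,0,3,0]]';python3 -m creep '[[255,0,0,1,0],[255,0,0,1.5,0],[255,0,0,1.5,0],[255,0,0,1.5,0]]'
```

```text
t: 7.8
tool_pos: [0.5154, 0.1291, 0.0552]
tool_rot: [-0.284, -3.129, 0.0]
contact_force: [0.1, -0.7, -1.2]
opening: 0.0387
t: 8.13
tool_pos: [0.5155, 0.1291, 0.0538]
tool_rot: [-0.284, -3.129, 0.0]
contact_force: [0.5, 0.0, -2.4]
opening: 0.039
```

```bash
python3 -m creep '[[255,0,0,0.5,0],[255,0,0,0.8,0],[255,0,0,0.8,0],[255,0,0,0.8,0]]';python3 -m creep '[[255,0,0,0.5,0],[255,0,0,0.8,0],[255,0,0,0.8,0],[255,0,0,0.8,0]]'
```

```text
t: 8.47
tool_pos: [0.5158, 0.1291, 0.0535]
tool_rot: [0.284, 3.128, -0.0]
contact_force: [-0.9, -0.1, 3.0]
opening: 0.0389
t: 8.8
tool_pos: [0.5161, 0.1291, 0.0533]
tool_rot: [0.284, 3.128, -0.0]
contact_force: [-2.6, 0.0, 6.3]
opening: 0.0388
```

```bash
python3 -m creep '[[255,0,0,0,-0.03],[255,0,0,0,-0.06],[255,0,0,0,-0.09],[255,0,0,0,-0.09]]';python3 -m creep '[[255,0,0,0,-0.03],[255,0,0,0,-0.06],[255,0,0,0,-0.06],[255,0,0,0,-0.06]]'
```

```text
t: 9.13
tool_pos: [0.5157, 0.1293, 0.0531]
tool_rot: [-0.141, -3.138, -0.001]
contact_force: [-2.0, -0.3, 5.8]
opening: 0.0388
t: 9.47
tool_pos: [0.5153, 0.1291, 0.0517]
tool_rot: [-0.05, -3.141, 0.0]
contact_force: [0.3, 0.9, -1.8]
opening: 0.0386
```

```bash
python3 -m creep '[[255,0,0,1,0],[255,0,0,2,0],[255,0,0,2.5,0],[255,0,0,2.5,0],[255,0,0,2.5,0]]';python3 -m creep '[[255,0,0,1,0],[255,0,0,2,0],[255,0,0,2,0],[255,0,0,2,0]]'
```

```text
t: 9.88
tool_pos: [0.5154, 0.1291, 0.0495]
tool_rot: [-0.049, -3.141, 0.0]
contact_force: [-0.7, -0.2, -1.8]
opening: 0.039
t: 10.22
tool_pos: [0.5157, 0.1291, 0.0483]
tool_rot: [0.048, 3.141, -0.0]
contact_force: [-3.3, -0.2, 4.8]
opening: 0.0385
```

```bash
python3 -m creep '[[255,0,0,1,0],[255,0,0,1,0],[255,0,0,1,0]]';python3 -m creep '[[255,0,0,1,0],[255,0,0,1,0],[255,0,0,1,0]]';python3 -m creep '[[255,0,0,1,0],[255,0,0,1,0],[255,0,0,1,0]]'
```

```text
t: 10.47
tool_pos: [0.5157, 0.1291, 0.0471]
tool_rot: [0.048, 3.141, -0.0]
contact_force: [-2.1, -0.6, 4.5]
opening: 0.0386
t: 10.72
tool_pos: [0.5156, 0.1291, 0.0458]
tool_rot: [0.048, 3.141, 0.0]
contact_force: [-2.7, -0.8, 2.9]
opening: 0.0388
t: 10.97
tool_pos: [0.5158, 0.1291, 0.0456]
tool_rot: [0.048, 3.141, -0.0]
contact_force: [-4.3, -0.5, 9.5]
opening: 0.0388
```

```bash
python3 -m creep '[[255,0,0,0.7,0],[255,0,0,1.2,0],[255,0,0,1.2,0]]'; python3 -m creep '[[255,0,0,0.7,0],[255,0,0,1,0],[255,0,0,1,0]]'
```

```text
t: 11.22
tool_pos: [0.516, 0.1292, 0.0456]
tool_rot: [-0.048, -3.141, 0.0]
contact_force: [-8.2, -0.4, 15.2]
opening: 0.039
t: 11.47
tool_pos: [0.5162, 0.1291, 0.0455]
tool_rot: [-0.048, -3.141, 0.001]
contact_force: [-11.0, -2.1, 20.6]
opening: 0.0389
```

```bash
python3 -m creep '[[255,0,0,-2,0],[255,0,0,-3,0],[255,0,0,-3,0]]'; python3 -m creep '[[150,0,0,0,0],[50,0,0,0,0],[0,0,0,0,0],[0,0,0,0,0],[0,0,0,0,0],[0,0,0,0,0],[0,0,0,-15,0],[0,0,0,-40,0],[0,0,0,-80,0],[0,0,0,-120,0],[0,0,0,-150,0],[0,0,0,-150,0]]'
```

```text
t: 11.72
tool_pos: [0.516, 0.1292, 0.0457]
tool_rot: [0.048, 3.14, 0.001]
contact_force: [-0.3, -0.4, 3.3]
opening: 0.0391
t: 12.72
tool_pos: [0.5197, 0.1296, 0.2043]
tool_rot: [0.048, 3.127, 0.003]
contact_force: [1.9, 0.1, 1.0]
opening: 0.0854
```

```bash
python3 -m creep '[[0,0,0,-100,-0.12],[0,0,0,-100,-0.24],[255,0,0,-100,-0.32],[255,0,0,-100,-0.32],[255,0,0,-100,-0.32],[255,0,0,-100,-0.32]]'; python3 - <<'E'
from h import *
N=np.array([.5155,.1288,0]);y=np.radians(16.42);X=np.array([np.cos(y),np.sin(y),0]);Y=np.array([-np.sin(y),np.cos(y),0])
T=Ro.from_rotvec(ctrl.get_obs()["tool_rot"]).as_matrix();print(np.degrees(np.arctan2(T[1,1],T[0,1])))
print(delta(N+.158*X-.038*Y+[0,0,.30]))
for c in('top','scene'): cv2.imwrite('pics/d_%s.png'%c,ctrl.get_image(c)[:,:,::-1])
b=cv2.imread('pics/d_scene.png')[125:225,310:430]
cv2.imwrite('pics/d.png',cv2.resize(b,(720,600),interpolation=2))
a=1.86
print("bar scene", [((proj('scene',N+X*(.085-.143*np.cos(a))+Y*s+[0,0,.077+.143*np.sin(a)])-[310,125])*6).astype(int) for a in(1.8,1.86,1.92) for s in(-.06,.06)])
print("foot top seated", [((proj('scene',N+[0,0,z])-[310,125])*6).round() for z in (.070,.074,.078)])
E
```

```text
t: 13.22
tool_pos: [0.5148, 0.129, 0.2935]
tool_rot: [0.451, -3.106, -0.0]
contact_force: [0.7, -0.1, -0.2]
opening: 0.0388
106.51241492368146
[-158.5159896   -38.66808546   -6.96228665]
bar scene [array([354, 212]), array([619, 110]), array([369, 229]), array([635, 125]), array([383, 247]), array([649, 141])]
foot top seated [array([283., 336.]), array([283., 328.]), array([283., 320.])]
```

View pics/d.png

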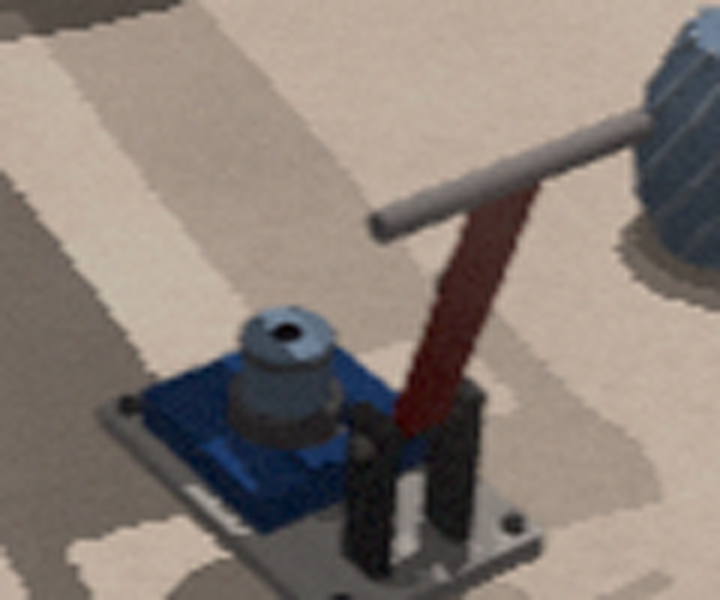

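The foot stands upright in the nest, its top hole at (287,331) against about (283,336) predicted for fully home, and the bar ends are at (378,228) and (640,122), matching 1.87 rad. Now I'll go behind the bar.

```bash
python3 -m creep '[[255,-158.5,-38.7,-7,0],[255,-158.5,-38.7,-7,0],[255,-158.5,-38.7,-7,0],[255,-158.5,-38.7,-7,0],[255,-158.5,-38.7,-7,0],[255,-158.5,-38.7,-7,0],[255,-158.5,-38.7,-7,0],[255,-158.5,-38.7,40,0],[255,-158.5,-38.7,80,0],[255,-158.5,-38.7,100,0],[255,-158.5,-38.7,100,0],[255,-158.5,-38.7,100,0]]'; python3 - <<'E'
from h import *
N=np.array([.5155,.1288,0]);y=np.radians(16.42);X=np.array([np.cos(y),np.sin(y),0]);Y=np.array([-np.sin(y),np.cos(y),0])
for a in [1.86,1.7,1.5,1.3,1.1,.9,.75,.6]:
    print(a,delta(N+X*(.085+.017-.143*np.cos(a))-.038*Y+[0,0,.077+.143*np.sin(a)-.02]).round(1))
print(ctrl.get_obs()["contact_force"],ctrl.get_obs()["opening"])
E
```

```text
t: 14.32
tool_pos: [0.6765, 0.1372, 0.1946]
tool_rot: [0.453, -3.106, -0.0]
contact_force: [0.2, 0.2, -0.4]
opening: 0.0002
1.86 [14.1 -0.5  0.6]
1.7 [36.4 -0.5 -4.1]
1.5 [65.  -0.4 -4.8]
1.3 [93.1 -0.3  0.1]
1.1 [119.7  -0.3  10.5]
0.9 [143.7  -0.2  26. ]
0.75 [159.4  -0.2  40.6]
0.6 [ 1.727e+02 -1.000e-01  5.740e+01]
[ 0.19662658  0.18246978 -0.44934387] 0.00019111282456741403
```

```bash
python3 -m creep '[[255,8,0,0,0],[255,15,0,0,0],[255,25,0,-2,0],[255,36,0,-4,0],[255,46,0,-4.5,0],[255,56,0,-5,0],[255,65,0,-5,0],[255,65,0,-5,0]]'; python3 -m creep '[[255,9,0,1,0],[255,19,0,3,0],[255,28,0,5,0],[255,37,0,9,0],[255,46,0,12,0],[255,55,0,15,0],[255,63,0,20,0],[255,71,0,25,0],[255,79,0,31,0],[255,86,0,37,0],[255,94,0,45,0],[255,94,0,45,0]]'; python3 - <<'E'
from h import *
N=np.array([.5155,.1288,0]);y=np.radians(16.42);X=np.array([np.cos(y),np.sin(y),0]);Y=np.array([-np.sin(y),np.cos(y),0])
o=ctrl.get_obs();p=o["tool_pos"]-N;print("fixture xyz",p@X*1000,p@Y*1000,p[2]*1000)
for c in('top','scene'): cv2.imwrite('pics/e_%s.png'%c,ctrl.get_image(c)[:,:,::-1])
b=cv2.imread('pics/e_scene.png')[125:225,310:430]
cv2.imwrite('pics/e.png',cv2.resize(b,(720,600),interpolation=2))
E
```

```text
t: 14.98
tool_pos: [0.6145, 0.1182, 0.2009]
tool_rot: [0.452, -3.108, 0.0]
contact_force: [-0.3, 0.9, 0.3]
opening: -0.0002
t: 15.98
tool_pos: [0.5236, 0.0914, 0.1531]
tool_rot: [0.452, -3.105, -0.0]
contact_force: [0.4, -0.5, -1.3]
opening: -0.0
fixture xyz -2.8371787885865634 -38.15299952795836 153.08519255766706
```

View pics/e.png

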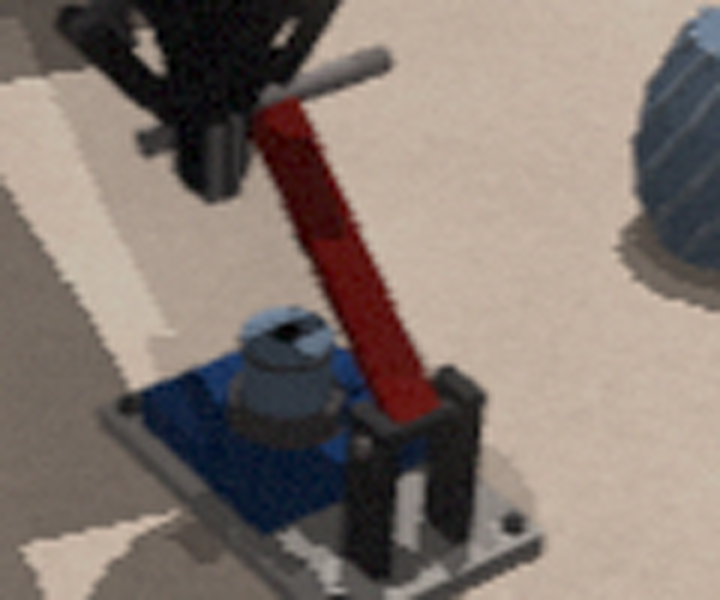

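The red arm now leans over the nest at about 0.75 rad with the fingers behind the bar; the foot is undisturbed. I'll push a bit further, then switch to pressing from above.

```bash
python3 -m creep '[[255,5,0,5,0],[255,9,0,10,0],[255,13,0,16,0],[255,17,0,21,0],[255,17,0,21,0],[255,8,0,21,0],[255,8,0,0,0],[255,8,0,-25,0],[255,8,0,-25,0],[255,36,0,-25,0],[255,36,0,-25,0],[255,36,0,-25,0]]'; python3 - <<'E'
from h import *
N=np.array([.5155,.1288,0]);y=np.radians(16.42);X=np.array([np.cos(y),np.sin(y),0]);Y=np.array([-np.sin(y),np.cos(y),0])
for a in [.6,.55,.5,.4,.3,.2,.1,0]:
    print(a,delta(N+X*(.085-.143*np.cos(a))-.038*Y+[0,0,.083+.143*np.sin(a)]).round(1))
print(ctrl.get_obs()["contact_force"])
E
```

```text
t: 17.08
tool_pos: [0.491, 0.0816, 0.1799]
tool_rot: [0.452, -3.108, -0.0]
contact_force: [0.3, 0.2, -0.6]
opening: -0.0002
0.6 [-3.8  0.3 16.2]
0.55 [ 0.1  0.3 22.2]
0.5 [ 3.7  0.3 28.4]
0.4 [ 9.9  0.4 41.2]
0.3 [14.8  0.4 54.7]
0.2 [18.3  0.4 68.5]
0.1 [20.4  0.4 82.7]
0 [21.1  0.4 96.9]
[ 0.32481188  0.16778143 -0.56189294]
```

```bash
python3 -m creep '[[255,0,0,12,0],[255,2,0,21,0],[255,5,0,29,0],[255,8,0,37,0],[255,11,0,45,0],[255,14,0,53,0],[255,16,0,60,0],[255,18,0,68,0],[255,19,0,75,0],[255,20,0,82,0],[255,20.5,0,88,0],[255,20.5,0,88,0]]'; python3 -m creep '[[255,0,0,2,0],[255,0,0,4,0],[255,0,0,6,0],[255,0,0,6,0]]'
```

```text
t: 18.08
tool_pos: [0.4711, 0.0758, 0.0909]
tool_rot: [0.452, -3.107, -0.001]
contact_force: [0.7, -0.2, 0.2]
opening: -0.0
t: 18.42
tool_pos: [0.4721, 0.0758, 0.0864]
tool_rot: [-0.453, 3.108, -0.0]
contact_force: [0.3, 0.1, -0.5]
opening: 0.0001
```

```bash
python3 -m creep '[[255,0,0,1,0],[255,0,0,2,0],[255,0,0,2,0],[255,0,0,2,0]]'; python3 -m creep '[[255,0,0,1,0],[255,0,0,1.5,0],[255,0,0,1.5,0],[255,0,0,1.5,0]]'; python3 - <<'E'
from h import *
b=ctrl.get_image('scene')[125:225,310:430,::-1]
cv2.imwrite('pics/g.png',cv2.resize(b,(720,600),interpolation=2))
E
```

```text
t: 18.75
tool_pos: [0.472, 0.0757, 0.0845]
tool_rot: [-0.453, 3.108, -0.0]
contact_force: [0.5, 0.2, 0.5]
opening: -0.0
t: 19.08
tool_pos: [0.472, 0.0757, 0.083]
tool_rot: [-0.453, 3.109, -0.0]
contact_force: [-0.5, 0.9, 0.8]
opening: 0.0
```

View pics/g.png

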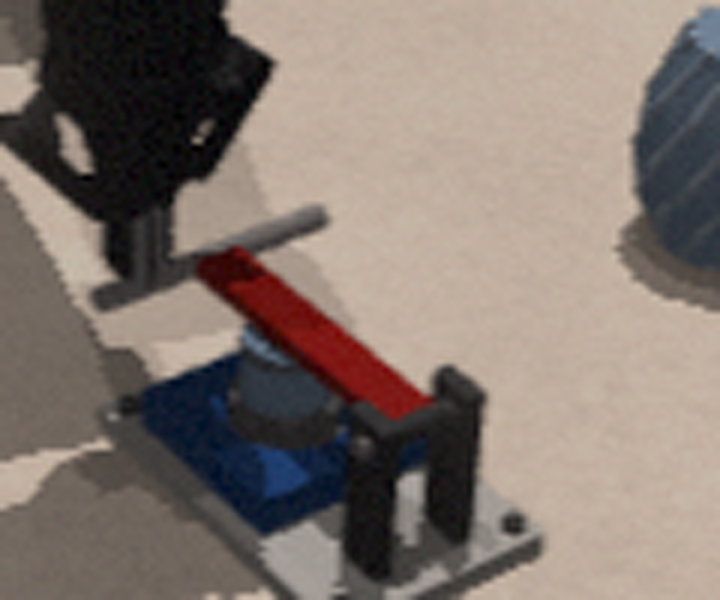

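The fingertips are on the bar at about (150,275), and the arm is nearly level over the foot. Now feeling for the stop.

```bash
for i in 1 2; do :; done; python3 -m creep '[[255,0,0,0.5,0],[255,0,0,1,0],[255,0,0,1,0],[255,0,0,1,0]]'; python3 -m creep '[[255,0,0,0.5,0],[255,0,0,1,0],[255,0,0,1,0],[255,0,0,1,0]]'
```

```text
t: 19.47
tool_pos: [0.4721, 0.0757, 0.0828]
tool_rot: [0.453, -3.109, 0.0]
contact_force: [-2.8, -0.8, 5.1]
opening: 0.0
t: 19.8
tool_pos: [0.4721, 0.0757, 0.0826]
tool_rot: [0.453, -3.108, 0.0]
contact_force: [-4.6, -0.4, 10.2]
opening: -0.0
```

```bash
python3 -m creep '[[255,0,0,-5,0],[255,0,0,-20,0],[255,0,0,-60,0],[255,0,0,-100,0],[255,0,0,-140,0],[255,0,0,-180,0],[255,100,0,-180,0],[255,100,0,-180,0],[255,100,0,-180,0],[255,100,0,-180,0]]'; python3 - <<'E'
from h import *
N=np.array([.5155,.1288,0]);y=np.radians(16.42);X=np.array([np.cos(y),np.sin(y),0]);Y=np.array([-np.sin(y),np.cos(y),0])
b=ctrl.get_image('scene')[125:225,310:430,::-1]
a=ctrl.get_image('top'); cv2.imwrite('pics/h_top.png',a[:,:,::-1])
cv2.imwrite('pics/i.png',cv2.resize(b,(720,600),interpolation=2))
for an in(0,.03,.06):print(an,[((proj('scene',N+X*(.085-.143*np.cos(an))+Y*s+[0,0,.077+.143*np.sin(an)])-[310,125])*6).astype(int) for s in(-.06,.06)])
E
```

```text
t: 20.63
tool_pos: [0.3742, 0.0468, 0.2611]
tool_rot: [-0.451, 3.108, -0.001]
contact_force: [0.6, 0.2, -0.4]
opening: 0.0002
0 [array([ 89, 303]), array([315, 216])]
0.03 [array([ 89, 294]), array([315, 208])]
0.06 [array([ 89, 286]), array([316, 200])]
```

View pics/i.png

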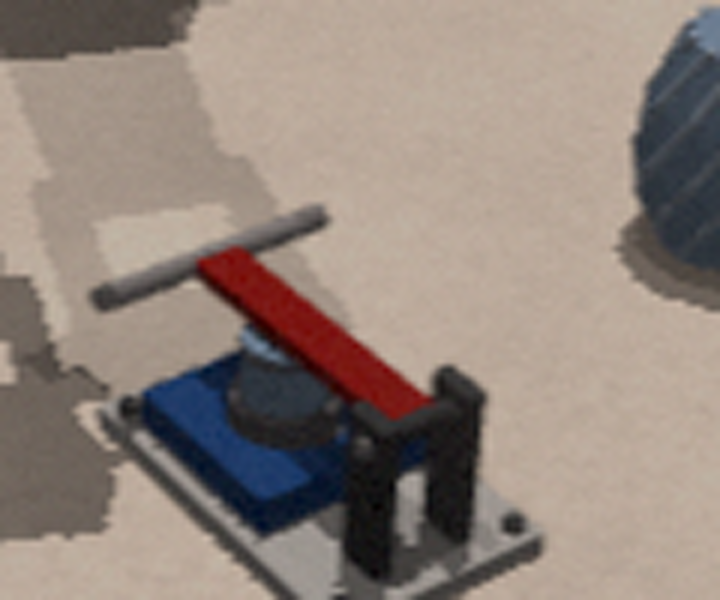

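The arm stays level with its bar ends at (103,297) and (320,213), matching the closed prediction within the known camera bias. The foot is under it and the robot is clear.

```bash
python3 -c "
from station import ctrl
print(ctrl.finish_job())"
```

```text
the job is handed in; nothing more can be done
None
```

I seated the lamp foot on the key, pressed it fully home, then closed the red arm to its stop. I handed the job in at about 21 s; no verdict is reported.

- **Foot on the key:** I gripped the foot by the neck and lowered it until it stood on the key, at a net reading of about 6 N. After roughly 9° of gentle turning it dropped over the key.
- **Pressing home:** Pressing moved the ejector plate down to a hard stop 8 mm below the height where the foot first stood on the key, as expected for fully home. The highest force read while pressing was about 21 N vertical, 23 N in all, under the 35 N limit. The foot then stayed upright in the camera image.
- **Closing the arm:** I pushed the handle bar from behind, then pressed it down from above, which took almost no force. It stopped with the top of the bar at about 82.7 mm; closed should be 83 mm. There I pressed with 10 N vertical (11 N in all) for a moment, then backed off. The bar stopped at the closed height, which suggests the load went into the arm's stop and not the foot, but I did not measure the force on the foot itself.
- **Last checks:** The final image shows the arm level over the foot and the robot clear of everything. No check failed. Two small disagreements remain:
  - The two cameras differ by about 3 mm.
  - The seated foot's top and the bar ends appeared about 1–2 pixels from where I predicted them, which fits that difference.
- **Other items:** I did not touch the shade, spool, jar or driver. I did not look at all of them again at the end.

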